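Turn the blank and the bracket marked face up for marking out

ROBOT

A 6-joint arm with a two-finger parallel gripper is mounted at the origin on a cart in front of the work surface, level with it; the furniture and walls round the work are solid. World frame = base frame: x ahead of the robot, y to its left, z up, the work surface at z = 0. Lengths are in m, angles in rad, forces in N, time in s.
With the tool pointing down it reaches from about 0.325 to 0.75 m from the base axis. Payload 7.6 kg.
Tool frame: the origin (TCP) lies midway between the tips of the shut fingers; the grasp point (between the pads) lies 19 mm behind it; z points along the fingers, y is the line along which they close (so a half turn about z gives the same grasp; the last joint's range is limited). The gripper opens to 85 mm and grips with 20 to 120 N. Pads are 22 mm wide; open, the fingers measure 114 mm over their backs; the gripper's body (76 mm by 85 mm) begins 54 mm behind the grasp point. The pads swing forward as they close: fully open they stand 13 mm farther back than shut.
Start: joints at [-1.376, 0.052, 1.401, -0, 1.689, -0.07], TCP at [0.137, -0.507, 0.202] pointing down, gripper open.
Joint ranges: [-2.9, 2.9], [-0.91, 2.17], [0.12, 2.37], [-1.06, 4.2], [0.26, 2.73], [-2.93, 2.93]. Speed limits (rad/s): [2.57, 2.57, 3.01, 3.14, 3.14, 3.14].

INTERFACE

Orientations are given as a unit quaternion [w, x, y, z].
In Python, from cell import manip gives the robot as it stands.
- The arm moves only by the tool jog_arm, never from a script. Its argument "motion" is a list of rows, each a list of 3 entries, a list of its own where there are three numbers: the shift along the tool's x, y, z in cm, then the turn, a rotation vector about the tool's x, y, z in rad, then the gripper command: -1 is shut, 1 is fully open, values between are in proportion. In form: [[[dx, dy, dz], [rx, ry, rz], grip], ...]. A call has 1 to 5 rows; each row shifts and turns the commanded pose from where the row before left it, along the tool's axes as they then stand; what a row does not reach is not made up. A row lasts 1/8 s, in which the tool goes at most 62.5 mm and 10.7 degrees, less where a joint would pass 70% of its speed; a pose out of reach is approached as far as the arm can. A call is refused whole if a number of a shift passes 6.25 or a number of a turn 0.188, either way. A call with a gripper value outside its range is refused whole. The fingers move at their own pace and stop on an object; "squeeze" is the grip in N (left out, the last holds). Time passes only in rows, so rows that do not move let the fingers close. It gives the time, the measured TCP pose, the force, the opening and the grip force at its end, in the units of the state.
- manip.get_obs(): the state, without advancing time (a new reading comes with each control period).
- manip.snapshot(name): name is "scene" or "top"; returns a dict with "color" (384x512x3 uint8, blue, green, red), "vertical_fov" (degrees; the focal length in pixels is half the picture's height over the tangent of half this angle, whatever the lens; pixels are square), "cx", "cy" (the principal point, pixels), "eye" and "orientation" of the camera in the world. Camera axes: x right, y down, z forward; pixel columns grow to the right and rows downward; lengths in m; the calibration is good to about 2 mm. A picture is of the moment at which its call begins. There is no depth.
- manip.finish_job(): hands the job in; it is judged then, once.
The state is a dict: "time": time; "joint_pos": joint angles; "qvel": joint speeds; "joint_torque": joint torques, N m; "position": TCP position; "tcp_rot": TCP orientation; "wrist_force": force on the tool from outside, world axes, zero at the start; "ft_torque": the same for the moment, N m; "finger_gap": finger opening in m; "finger_force": force on a finger pad.
Only numpy, scipy, OpenCV 4.12 (cv2) and the standard library are available. Lean on these libraries where they do the work, as an engineer would, in place of code of your own. Each camera call takes 0.05 s, during which the arm holds its last target. There are 200 camera calls.

TASK

Two parts on the green mat must lie with their blue-striped faces on top, ready for marking out. Roll the hexagonal wooden blank on the mat one flat at a time, letting it come to rest on each flat, until its striped flat is on top; and tip the aluminium angle bracket about its corner from its short leg onto its long leg. Do not lift either part off the mat or carry it, keep both on the mat, and leave the jar, the white marker and the black foam grip where they are.

Things in the scene. Friction and masses are not known exactly. Their poses are not given: they have to be found in the camera images.
- mat: dark green non-slip mat with a pale printed grid, fixed to the worktop, 200 (x) x 400 (y) x 3 mm; origin at the centre of its underside, so its top is 3 mm above the worktop
- blank_center (a point): centre of the pale wooden hexagonal blank, 36 mm across flats (flats 20.8 mm wide), 100 mm long, lying on a flat. x runs along its length; z points straight out of the flat with the blue stripe (an blue dab marks that flat on both end faces too). At the start that flat is two flats from the top, looking sideways and down on one side (z 120 degrees from straight up)
- bracket_face (a point): centre of the blue-striped inner face of the long leg of an aluminium angle bracket. z points straight out of the striped face, x along the long leg away from the corner, y along the corner. At the start the long leg is upright, this point 39 mm above the mat, and the striped face and the short leg on the mat point to the robot's side
- bracket_corner (a point): middle of the bracket's outer corner edge, about which it tips. Both legs 50 mm wide, 8 mm thick; long leg 70 mm, short leg 45 mm measured outside; about 0.12 kg. Tipped over the corner away from its short leg by more than about 26 degrees it falls onto its long leg by itself, striped face up, the short leg then standing up 45 mm
- jar: jar with a white screw lid, bystander, 51 mm across, 64 mm high, origin at the centre of its underside
- marker: white marker pen with a pink end lying on the worktop, bystander, 122 mm long (along its y), 10 mm thick, origin at the centre of its underside
- grip_eva: black foam grip standing on end, bystander, 30 mm across, 42 mm high, origin at the centre of its underside
- blank: the whole blank, about 0.12 kg; origin at the middle of the flat it lies on at the start, 18 mm from the centre. Rolling by one flat turns it 60 degrees over a lower edge; past 30 degrees it falls onto the next flat by itself; its centre moves 20.8 mm sideways

How it is judged:
By the outcome, as a careful person would: the job done as asked, in the order asked, and still so for the second after the job is handed in, with the robot touching nothing.
It also fails if it takes over 58 s, if anything falls off the work surface, if the arm or the gripper's body presses on something with over 40 N, if the wrist force passes 120 N, or if a joint passes its speed limit or range.

## Working session

There is one attempt and no reset: what is moved stays moved. The work goes in short steps, Python scripts to look and compute and a tool call to move; the robot and the scene stay as the last step left them, time stands still between calls to the robot, and variables do not carry over. Pictures are saved under pics/ and viewed, at most 10 in all, crops included, and the job is handed in when it is done.

Besides the shell and the picture viewer there is one more tool, called by a JSON object that holds its "name" and its "arguments", one argument or row to a line. jog_arm: Moves the arm, as the interface text tells. Its arguments: {"type":"object","properties":{"motion":{"type":"array","items":{"type":"array"}},"squeeze":{"type":"number"}},"required":["motion"]}

```bash
mkdir -p pics; ls
cat > h.py <<'E'
import numpy as np,cv2
from cell import manip
from scipy.spatial.transform import Rotation as R
def snap(n,f=None):
    s=manip.snapshot(n)
    if f: cv2.imwrite('pics/'+f,s['color'])
    return s
def cam(s):
    q=np.array(s['orientation'],float)
    M=R.from_quat(q[[1,2,3,0]]).as_matrix() if q.size==4 else q
    return M,np.array(s['eye']),192/np.tan(np.radians(s['vertical_fov']/2)),s['cx'],s['cy']
def px(s,p,z):
    M,e,f,cx,cy=cam(s); p=np.atleast_2d(np.array(p,float))
    d=np.c_[(p[:,0]-cx)/f,(p[:,1]-cy)/f,np.ones(len(p))]@M.T
    return e+d*((z-e[2])/d[:,2])[:,None]
def proj(s,P):
    M,e,f,cx,cy=cam(s); c=(np.atleast_2d(P)-e)@M
    return c[:,:2]/c[:,2:]*f+[cx,cy]
E
python3 - <<'E'
from h import *
for n in('scene','top'):
    s=snap(n,n+'0.png'); print(n,cam(s))
o=manip.get_obs(); print(o)
E
```

```text
pics
scene (array([[-0.78336575, -0.32611014,  0.52914108],
       [-0.62134806,  0.38857903, -0.68039174],
       [ 0.01626952, -0.86177637, -0.50702741]]), array([-0.07871074,  0.8466477 ,  0.6916764 ]), np.float64(489.81736672143586), 255.73430087121824, 191.56765141247075)
top (array([[-0.02047778, -0.99323886,  0.1142682 ],
       [-0.99977507,  0.01971224, -0.00782561],
       [ 0.00552021, -0.11440275, -0.99341911]]), array([ 4.25437075e-01, -1.10765976e-03,  1.17831474e+00]), np.float64(478.331161727809), 254.27104017154093, 190.31630649588473)
{'time': 0.1, 'joint_pos': array([-1.37627025e+00,  5.27694924e-02,  1.40163151e+00,  4.90452630e-06,
        1.68862552e+00, -7.03130211e-02]), 'qvel': array([-4.24269488e-04, -1.69132922e-03, -1.90039875e-03, -8.15574068e-04,
        9.00643829e-05,  2.11777650e-03]), 'joint_torque': array([ 8.12572744e-04, -3.82583499e+01, -3.60986674e+01, -1.19483757e-04,
        4.80758594e-03, -1.77736899e-05]), 'position': array([ 0.13737571, -0.50637567,  0.20095474]), 'tcp_rot': array([-7.15701583e-04,  9.91245043e-01,  1.32033145e-01, -4.20668105e-05]), 'wrist_force': array([ 1.30766519, -0.34586042, -0.41619005]), 'ft_torque': array([-0.02214474, -0.01406313,  0.04590174]), 'finger_force': 0.0, 'finger_gap': 0.085474718098968}
```

View pics/scene0.png

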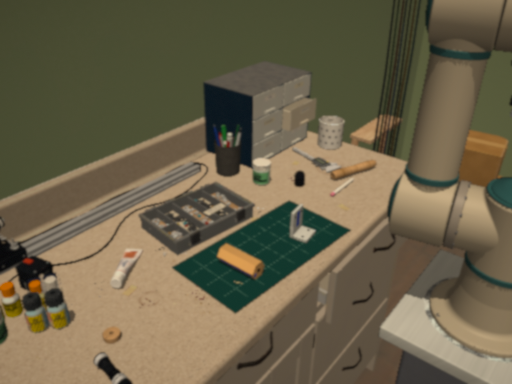

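View pics/top0.png

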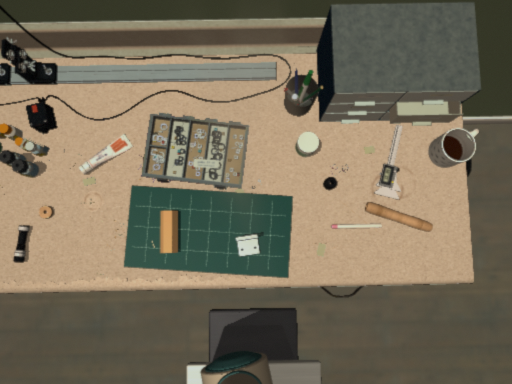

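The top view shows the blank at about (169,232), with its axis roughly along world x, and the bracket at about (248,244). I'll zoom in on both.

Run:
```python
from h import *
a=cv2.imread('pics/scene0.png')[195:315,170:360]; b=cv2.imread('pics/top0.png')[180:285,115:305]
a=cv2.resize(a,(760,480)[:2],interpolation=cv2.INTER_CUBIC)[:300*2]; b=cv2.resize(b,(760,420),interpolation=cv2.INTER_CUBIC)
cv2.imwrite('pics/c1.png',a);cv2.imwrite('pics/c2.png',b)
s=snap('top')
for z,ps in ((.003,[(131,187),(293,196),(289,276),(126,267)]),(.039,[(161,210),(178,210),(179,253),(161,253)]),(.003,[(236,238),(257,236),(259,253),(239,255)])): print(px(s,ps,z).round(3))
```

```text
[[ 0.575  0.294  0.003]
 [ 0.545 -0.106  0.003]
 [ 0.35  -0.09   0.003]
 [ 0.38   0.304  0.003]]
[[0.514 0.213 0.039]
 [0.513 0.173 0.039]
 [0.411 0.171 0.039]
 [0.412 0.213 0.039]]
[[ 0.444  0.037  0.003]
 [ 0.448 -0.015  0.003]
 [ 0.407 -0.019  0.003]
 [ 0.403  0.03   0.003]]
```

View pics/c1.png

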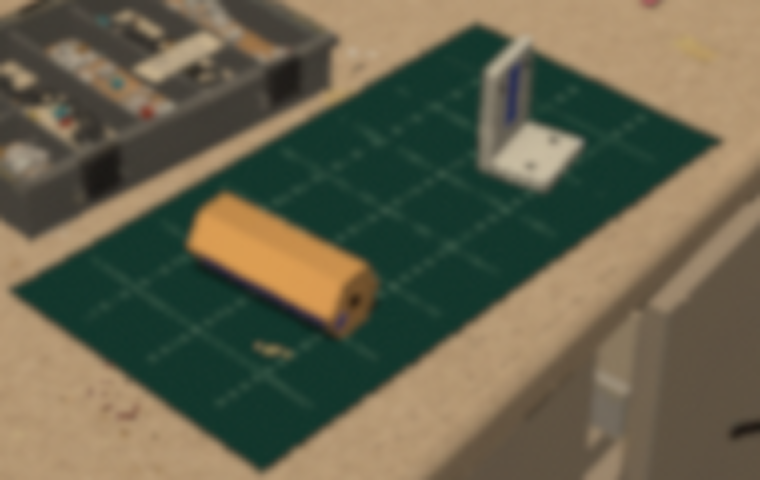

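View pics/c2.png

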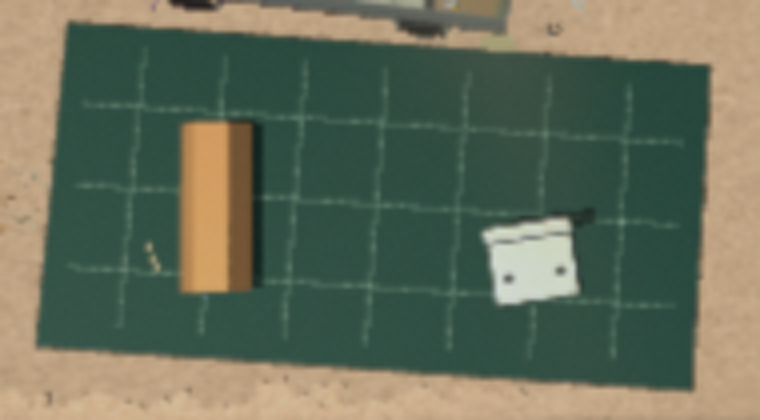

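The stripe (blue line low on the near side in the scene crop, about (270,290)) is on the +y lower flat, so the blank rolls twice toward −y. The bracket's upright leg is on the far side of the short leg, so it tips toward +x.

```bash
cat >> h.py <<'E'
def tool(yaw,tilt):  # tool x at yaw (deg), then turned about tool y
    return R.from_euler('Z',yaw,degrees=True)*R.from_euler('X',180,degrees=True)*R.from_euler('Y',tilt,degrees=True)
def pose():
    o=manip.get_obs(); return o['position'],R.from_quat(o['tcp_rot'][[1,2,3,0]])
def plan(*legs):   # legs: (pos, rot, rows); prints rows in tool axes
    p,r=pose()
    for P,Q,n in legs:
        P=np.array(P); w=(r.inv()*Q).as_rotvec()/n; st=(P-p)/n
        for i in range(n):
            print((r.inv().apply(st)*100).round(2).tolist(),w.round(3).tolist()); r=r*R.from_rotvec(w)
        p=P
E
python3 - <<'E'
from h import *
Q=lambda y:tool(y,0)
plan(((.34,-.36,.2),Q(50),5),((.46,-.12,.2),Q(75),5),((.49,.12,.2),Q(90),5),((.462,.255,.12),Q(90),4))
E
```

```text
[4.68, -1.77, 0.02] [-0.0, -0.0, -0.122]
[4.86, -1.19, 0.02] [-0.0, -0.0, -0.122]
[4.97, -0.59, 0.02] [-0.0, -0.0, -0.122]
[5.0, 0.02, 0.02] [-0.0, -0.0, -0.122]
[4.96, 0.62, 0.02] [-0.0, -0.0, -0.122]
[5.22, -1.25, -0.0] [0.0, 0.0, -0.087]
[5.31, -0.79, -0.0] [0.0, 0.0, -0.087]
[5.36, -0.32, -0.0] [0.0, 0.0, -0.087]
[5.36, 0.15, 0.0] [0.0, 0.0, -0.087]
[5.33, 0.61, 0.0] [0.0, 0.0, -0.087]
[4.79, -0.66, -0.0] [0.0, 0.0, -0.052]
[4.82, -0.41, -0.0] [0.0, 0.0, -0.052]
[4.83, -0.16, -0.0] [0.0, 0.0, -0.052]
[4.84, 0.09, 0.0] [0.0, 0.0, -0.052]
[4.82, 0.35, 0.0] [0.0, 0.0, -0.052]
[3.38, -0.7, 2.0] [0.0, 0.0, -0.0]
[3.38, -0.7, 2.0] [0.0, 0.0, -0.0]
[3.38, -0.7, 2.0] [0.0, 0.0, -0.0]
[3.38, -0.7, 2.0] [0.0, 0.0, -0.0]
```

{"name": "jog_arm", "arguments": {
  "motion": [
    [[4.7,-1.8,0],[0,0,-0.12],-1],
    [[4.9,-1.2,0],[0,0,-0.12],-1],
    [[5.0,-0.6,0],[0,0,-0.12],-1],
    [[5.0,0,0],[0,0,-0.12],-1],
    [[5.0,0.6,0],[0,0,-0.12],-1]
  ],
  "squeeze": 20
}}

```text
time: 0.78
position: [0.3423, -0.3582, 0.2015]
tcp_rot: [-0.0, 0.907, 0.421, -0.0]
wrist_force: [0.6, 0.0, -0.1]
finger_gap: 0.0001
finger_force: 0.0
```

{"name": "jog_arm", "arguments": {
  "motion": [
    [[5.2,-1.2,0],[0,0,-0.09],-1],
    [[5.3,-0.8,0],[0,0,-0.09],-1],
    [[5.4,-0.3,0],[0,0,-0.09],-1],
    [[5.4,0.1,0],[0,0,-0.09],-1],
    [[5.3,0.6,0],[0,0,-0.09],-1]
  ]
}}

```text
time: 1.4
position: [0.4622, -0.1179, 0.2016]
tcp_rot: [0.0, 0.791, 0.612, -0.0]
wrist_force: [0.1, -0.0, 0.6]
finger_gap: 0.0001
finger_force: 0.0
```

{"name": "jog_arm", "arguments": {
  "motion": [
    [[4.8,-0.7,0],[0,0,-0.05],-1],
    [[4.8,-0.4,0],[0,0,-0.05],-1],
    [[4.8,-0.2,0],[0,0,-0.05],-1],
    [[4.8,0.1,0],[0,0,-0.05],-1],
    [[4.8,0.3,0],[0,0,-0.05],-1]
  ]
}}

```text
time: 2.02
position: [0.4902, 0.1211, 0.2015]
tcp_rot: [0.0, 0.709, 0.706, -0.0]
wrist_force: [-0.3, 0.4, 0.0]
finger_gap: -0.0003
finger_force: 0.0
```

Run:
```python
from h import *
p,r=pose(); print(p,r.as_matrix().round(3),manip.get_obs()['joint_pos'].round(2))
T=tool(90,-15); print(T.as_matrix().round(2))
plan(((.463,.262,.10),T,4),((.463,.262,.010),T,4))
```

```text
[0.49016402 0.12110823 0.20148021] [[ 0.004  1.    -0.   ]
 [ 1.    -0.004 -0.   ]
 [-0.    -0.    -1.   ]] [ 0.17 -0.    1.46 -0.    1.69  0.17]
[[ 0.    1.    0.  ]
 [ 0.97 -0.   -0.26]
 [-0.26  0.   -0.97]]
[3.52, -0.69, 2.54] [-0.0, -0.065, -0.001]
[3.68, -0.69, 2.3] [-0.0, -0.065, -0.001]
[3.82, -0.69, 2.06] [-0.0, -0.065, -0.001]
[3.95, -0.68, 1.8] [-0.0, -0.065, -0.001]
[0.58, -0.0, 2.17] [-0.0, 0.0, -0.0]
[0.58, -0.0, 2.17] [-0.0, 0.0, -0.0]
[0.58, -0.0, 2.17] [-0.0, 0.0, -0.0]
[0.58, -0.0, 2.17] [-0.0, 0.0, -0.0]
```

{"name": "jog_arm", "arguments": {
  "motion": [
    [[3.5,-0.7,2.5],[0,-0.065,0],-1],
    [[3.7,-0.7,2.3],[0,-0.065,0],-1],
    [[3.8,-0.7,2.1],[0,-0.065,0],-1],
    [[3.9,-0.7,1.8],[0,-0.065,0],-1]
  ]
}}

```text
time: 2.52
position: [0.4627, 0.2609, 0.0994]
tcp_rot: [0.092, 0.703, 0.699, -0.093]
wrist_force: [0.4, -0.1, 1.0]
finger_gap: -0.0001
finger_force: 0.0
```

{"name": "jog_arm", "arguments": {
  "motion": [
    [[0.6,0,2.2],[0,0,0],-1],
    [[0.6,0,2.2],[0,0,0],-1],
    [[0.6,0,2.2],[0,0,0],-1],
    [[0.6,0,2.0],[0,0,0],-1],
    [[0,0,0],[0,0,0],-1]
  ]
}}

```text
time: 3.15
position: [0.4619, 0.2602, 0.0092]
tcp_rot: [0.091, 0.703, 0.699, -0.094]
wrist_force: [-1.0, -0.2, 0.4]
finger_gap: -0.0
finger_force: 0.0
```

Run:
```python
from h import *
p,r=pose(); print(p,manip.get_obs()['wrist_force'])
snap('scene','s1.png'); a=cv2.imread('pics/s1.png')[195:315,170:360]
cv2.imwrite('pics/c3.png',cv2.resize(a,(760,480),interpolation=cv2.INTER_CUBIC))
x,y,z=p; T=tool(90,-15)
plan(((x,y-.02,z),T,2),((x,.2275,z),T,1),((x,.220,z+.004),T,2),((x,.207,z+.018),T,4))
```

```text
[0.46187419 0.26015439 0.00918471] [-1.01585408 -0.19300201  0.39887922]
[-0.97, -0.04, 0.34] [-0.001, -0.0, -0.003]
[-0.97, -0.04, 0.34] [-0.001, -0.0, -0.003]
[-1.22, 0.0, 0.33] [0.0, 0.0, 0.0]
[-0.41, 0.0, -0.1] [0.0, 0.0, 0.0]
[-0.41, 0.0, -0.1] [0.0, 0.0, 0.0]
[-0.4, 0.0, -0.25] [0.0, 0.0, 0.0]
[-0.4, 0.0, -0.25] [0.0, 0.0, 0.0]
[-0.4, 0.0, -0.25] [0.0, 0.0, 0.0]
[-0.4, 0.0, -0.25] [0.0, 0.0, 0.0]
```

View pics/c3.png

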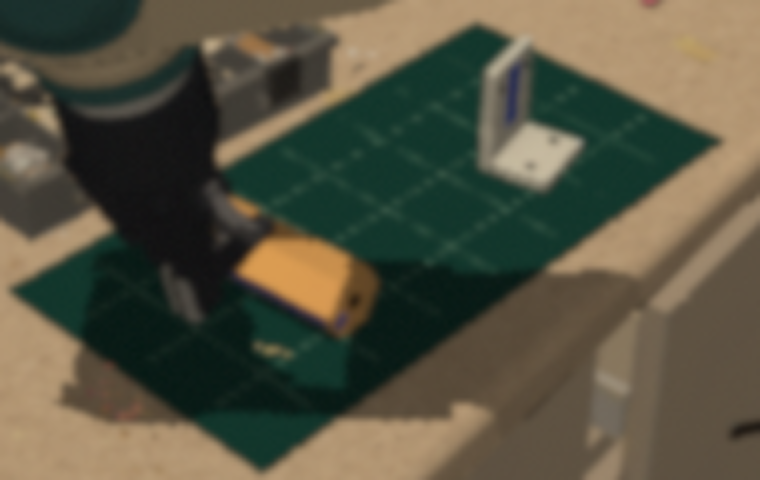

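The picture shows the shut fingertips standing on the mat on the blank's stripe side, at about (190,300) in the crop. The blank is undisturbed and there's still a gap.

{"name": "jog_arm", "arguments": {
  "motion": [
    [[-1.0,0,0.3],[0,0,0],-1],
    [[-1.0,0,0.3],[0,0,0],-1],
    [[-1.0,0,0.25],[0,0,0],-1]
  ]
}}

```text
time: 3.58
position: [0.4632, 0.2289, 0.0111]
tcp_rot: [0.092, 0.703, 0.699, -0.092]
wrist_force: [0.5, -0.5, -0.0]
finger_gap: -0.0001
finger_force: 0.0
```

{"name": "jog_arm", "arguments": {
  "motion": [
    [[-0.4,0,-0.1],[0,0,0],-1],
    [[-0.4,0,-0.15],[0,0,0],-1]
  ]
}}

```text
time: 3.82
position: [0.463, 0.2224, 0.0154]
tcp_rot: [0.091, 0.703, 0.699, -0.092]
wrist_force: [1.1, -0.0, 0.2]
finger_gap: -0.0001
finger_force: 0.0
```

{"name": "jog_arm", "arguments": {
  "motion": [
    [[-0.4,0,-0.3],[0,0,0],-1],
    [[-0.4,0,-0.25],[0,0,0],-1],
    [[-0.4,0,-0.2],[0,0,0],-1]
  ]
}}

```text
time: 4.2
position: [0.4629, 0.2129, 0.0257]
tcp_rot: [0.091, 0.703, 0.699, -0.092]
wrist_force: [-1.6, -0.4, -0.7]
finger_gap: 0.0003
finger_force: 0.0
```

Run:
```python
from h import *
p,r=pose(); print(p,manip.get_obs()['wrist_force'])
snap('scene','s2.png'); a=cv2.imread('pics/s2.png')[195:315,170:360]
cv2.imwrite('pics/c4.png',cv2.resize(a,(760,480),interpolation=cv2.INTER_CUBIC))
```

```text
[0.46291628 0.21291237 0.02568425] [-1.55103278 -0.43940835 -0.68121754]
```

View pics/c4.png

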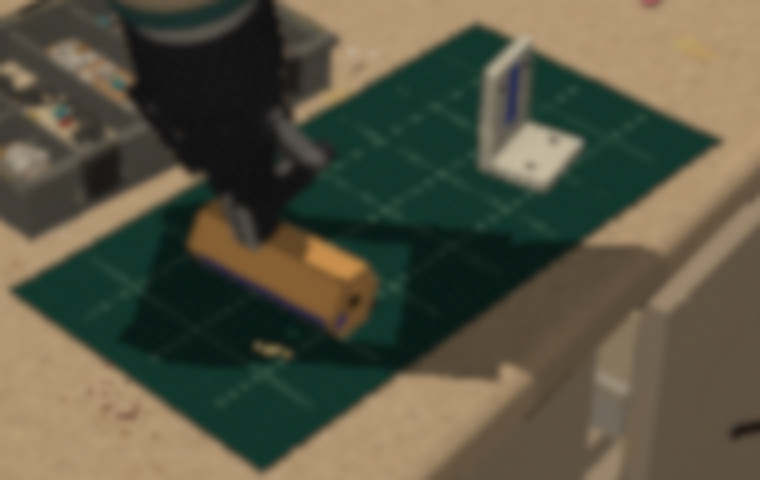

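The blank hasn't moved. The fingertip is at about (250,240) in the crop, against or just short of the upper face. I'll check the geometry by projection.

Run:
```python
from h import *
s=snap('scene'); p,r=pose()
c=lambda P:((proj(s,P)-[170,195])*4).round(0).tolist()
print('tcp',c(p), 'corners',c([p+r.apply([a,b,0]) for a in(-.011,.011) for b in(-.012,.012)]))
cx,cy=.4625,.1955
for x in (cx-.05,cx+.05): print(c([[x,cy+a,.003+h] for a,h in((.0104,.036),(.0208,.018),(.0104,0),(-.0104,.036))]))
# blank end vertices in crop: near end right vertex etc.
t=snap('top')['color']; hsv=cv2.cvtColor(t,cv2.COLOR_BGR2HSV)
```

```text
tcp [[266.0, 266.0]] corners [[296.0, 262.0], [262.0, 244.0], [270.0, 289.0], [236.0, 271.0]]
[[348.0, 279.0], [335.0, 315.0], [347.0, 332.0], [372.0, 260.0]]
[[206.0, 205.0], [194.0, 240.0], [207.0, 257.0], [231.0, 188.0]]
```

Run:
```python
from h import *
s=snap('scene')
c=lambda P:((proj(s,P)-[170,195])*4).round(0).tolist()
r=tool(90,-15);p=np.array([.4619,.2602,.0092])
print(c(p),c([p+r.apply([a,b,0]) for a in(-.011,.011) for b in(-.012,.012)]))
p,_=pose()
a=s['color'][235:280,205:265]; a=np.clip(a.astype(float)*2.2,0,255).astype('uint8')
cv2.imwrite('pics/c5.png',cv2.resize(a,(720,540),interpolation=cv2.INTER_CUBIC))
print((proj(s,p)-[205,235])*12)
```

```text
[[210.0, 336.0]] [[240.0, 331.0], [206.0, 312.0], [213.0, 360.0], [179.0, 341.0]]
[[378.34412858 321.57861998]]
```

View pics/c5.png

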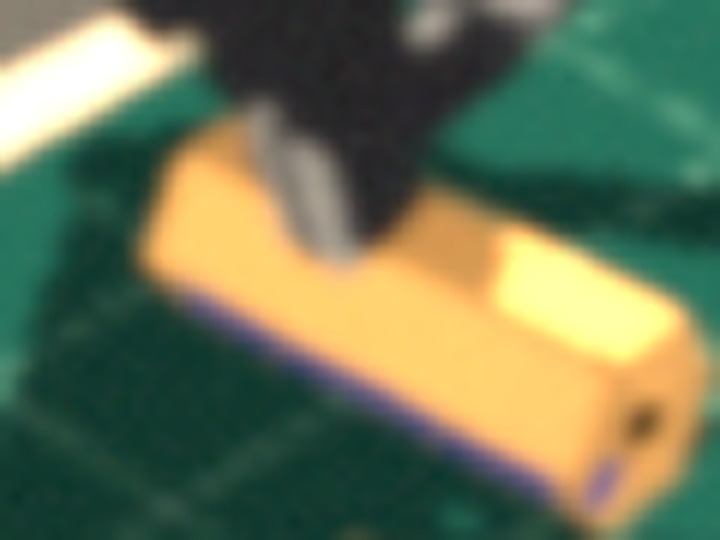

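The brightened crop shows the fingertip end at about (345,265), roughly 5 px higher than projected. The tip may be shorter or thinner than I assumed. I'll back off, feel for the mat, then push lower.

{"name": "jog_arm", "arguments": {
  "motion": [
    [[2.0,0,0.3],[0,0,0],-1],
    [[2.0,0,1.1],[0,0,0],-1],
    [[0,0,0.8],[0,0,0],-1]
  ]
}}

```text
time: 4.78
position: [0.4623, 0.2472, -0.0078]
tcp_rot: [0.091, 0.702, 0.7, -0.093]
wrist_force: [-0.9, -0.5, 0.4]
finger_gap: -0.0004
finger_force: 0.0
```

{"name": "jog_arm", "arguments": {
  "motion": [
    [[0.05,0,0.2],[0,0,0],-1],
    [[0,0,0],[0,0,0],-1]
  ]
}}

```text
time: 5.03
position: [0.4631, 0.2457, -0.0081]
tcp_rot: [0.091, 0.703, 0.699, -0.092]
wrist_force: [-0.3, -0.6, 0.0]
finger_gap: -0.0004
finger_force: 0.0
```

{"name": "jog_arm", "arguments": {
  "motion": [
    [[0.05,0,0.2],[0,0,0],-1],
    [[0,0,0],[0,0,0],-1]
  ]
}}

```text
time: 5.28
position: [0.4632, 0.2458, -0.0101]
tcp_rot: [0.091, 0.703, 0.699, -0.092]
wrist_force: [-0.2, -1.2, 0.6]
finger_gap: 0.0002
finger_force: 0.0
```

{"name": "jog_arm", "arguments": {
  "motion": [
    [[0.05,0,0.2],[0,0,0],-1],
    [[0,0,0],[0,0,0],-1]
  ]
}}

```text
time: 5.52
position: [0.463, 0.2458, -0.0125]
tcp_rot: [0.091, 0.703, 0.699, -0.092]
wrist_force: [0.2, -0.2, 0.5]
finger_gap: -0.0002
finger_force: 0.0
```

Run:
```python
from h import *
o=manip.get_obs(); print(o['position'],o['wrist_force'])
s=snap('scene'); p,_=pose()
a=s['color'][235:295,195:275]; a=np.clip(a.astype(float)*2.2,0,255).astype('uint8')
cv2.imwrite('pics/c6.png',cv2.resize(a,(720,540),interpolation=cv2.INTER_CUBIC))
print((proj(s,p)-[195,235])*9)
```

```text
[ 0.4629558   0.24582279 -0.01251579] [ 0.23088356 -0.20573461  0.53196066]
[[284.78200139 432.91505824]]
```

View pics/c6.png

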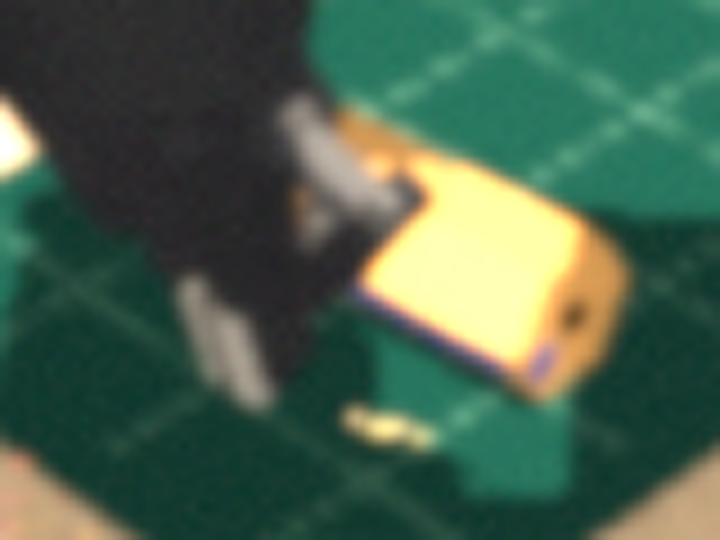

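The tip, at about (265,400), is close to the mat even though the TCP reads −12 mm. The real tip is therefore about 14 mm short of the reported TCP, and the earlier push passed over the flat. I'll push again at the right height.

{"name": "jog_arm", "arguments": {
  "motion": [
    [[-0.9,0,0.07],[0,0,0],-1],
    [[-0.9,0,0.07],[0,0,0],-1],
    [[-0.4,0,-0.2],[0,0,0],-1],
    [[-0.45,0,-0.35],[0,0,0],-1]
  ]
}}

```text
time: 6.08
position: [0.463, 0.221, -0.0012]
tcp_rot: [0.091, 0.703, 0.699, -0.092]
wrist_force: [0.3, 0.1, 0.5]
finger_gap: -0.0002
finger_force: 0.0
```

{"name": "jog_arm", "arguments": {
  "motion": [
    [[-0.45,0,-0.35],[0,0,0],-1],
    [[-0.5,0,-0.2],[0,0,0],-1],
    [[-0.5,0,-0.1],[0,0,0],-1]
  ]
}}

```text
time: 6.45
position: [0.4629, 0.2088, 0.0087]
tcp_rot: [0.091, 0.703, 0.699, -0.092]
wrist_force: [0.5, 1.0, -0.6]
finger_gap: -0.0002
finger_force: 0.0
```

```bash
cat >> h.py <<'E'
def blank(s):
    h=cv2.cvtColor(s['color'],cv2.COLOR_BGR2HSV)
    m=cv2.inRange(h,(8,110,60),(25,255,255)); w=np.zeros_like(m); w[192:275,130:292]=255   # top view, mat window
    cs,_=cv2.findContours(m&w,cv2.RETR_EXTERNAL,cv2.CHAIN_APPROX_NONE); c=max(cs,key=cv2.contourArea)
    x,y,W,H=cv2.boundingRect(c); return (x,y,W,H),px(s,[(x,y),(x+W,y+H)],.021)[:,:2].round(4).tolist()
E
python3 - <<'E'
from h import *
print(pose()[0],blank(snap('top','t2.png')))
print(blank({**snap('top'),'color':cv2.imread('pics/top0.png')}))
E
```

```text
[0.46290709 0.20882182 0.00870742] ((160, 211, 18, 42), [[0.5127, 0.219], [0.411, 0.1757]])
((160, 211, 18, 42), [[0.5127, 0.219], [0.411, 0.1757]])
```

Run:
```python
from h import *
s=snap('scene');t=snap('top'); p,_=pose()
f=lambda a:cv2.resize(np.clip(a.astype(float)*1.8,0,255).astype('uint8'),(400,500),interpolation=cv2.INTER_CUBIC)
cv2.imwrite('pics/c7.png',np.hstack([f(s['color'][225:300,205:265]),f(t['color'][185:285,130:210])]))
print((proj(s,p)-[205,225])*6.667,(proj(t,p)-[130,185])*5+[400,0])
```

```text
[[218.56763378 280.50805424]] [[575.30459395 233.68423073]]
```

View pics/c7.png

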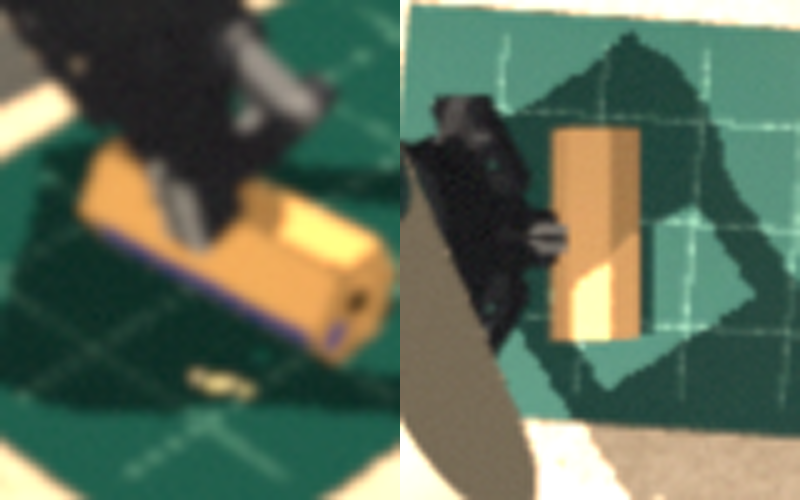

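Top view: the finger's leading face is at about (568,240) and the blank's left edge at about (552,240). The blank hasn't moved, so the finger is riding above its widest edge. I'll go back, feel for the mat by force, and push low.

{"name": "jog_arm", "arguments": {
  "motion": [
    [[2.9,0,-0.8],[0,0,0],-1],
    [[0.84,0,0.81],[0,0,0],-1],
    [[0.28,0,1.06],[0,0,0],-1],
    [[0.08,0,0.3],[0,0,0],-1],
    [[0,0,0],[0,0,0],-1]
  ]
}}

```text
time: 7.28
position: [0.4628, 0.2444, -0.0158]
tcp_rot: [0.091, 0.703, 0.699, -0.093]
wrist_force: [0.4, -0.0, 0.2]
finger_gap: 0.0
finger_force: 0.0
```

{"name": "jog_arm", "arguments": {
  "motion": [
    [[0.05,0,0.19],[0,0,0],-1],
    [[0,0,0],[0,0,0],-1]
  ]
}}

```text
time: 7.52
position: [0.4632, 0.245, -0.0172]
tcp_rot: [0.091, 0.703, 0.699, -0.092]
wrist_force: [-0.5, -0.1, -0.5]
finger_gap: -0.0001
finger_force: 0.0
```

{"name": "jog_arm", "arguments": {
  "motion": [
    [[0.05,0,0.19],[0,0,0],-1],
    [[0,0,0],[0,0,0],-1]
  ]
}}

```text
time: 7.78
position: [0.463, 0.2451, -0.0194]
tcp_rot: [0.091, 0.703, 0.699, -0.092]
wrist_force: [0.9, -0.7, 0.7]
finger_gap: -0.0002
finger_force: 0.0
```

{"name": "jog_arm", "arguments": {
  "motion": [
    [[0.05,0,0.19],[0,0,0],-1],
    [[0,0,0],[0,0,0],-1]
  ]
}}

```text
time: 8.02
position: [0.4629, 0.245, -0.0215]
tcp_rot: [0.091, 0.703, 0.699, -0.092]
wrist_force: [-0.8, -0.1, -1.1]
finger_gap: 0.0
finger_force: 0.0
```

{"name": "jog_arm", "arguments": {
  "motion": [
    [[0.05,0,0.19],[0,0,0],-1],
    [[0,0,0],[0,0,0],-1]
  ]
}}

```text
time: 8.28
position: [0.463, 0.245, -0.0234]
tcp_rot: [0.091, 0.703, 0.699, -0.092]
wrist_force: [-0.6, 0.2, -1.0]
finger_gap: -0.0001
finger_force: 0.0
```

Run:
```python
from h import *
o=manip.get_obs(); print(o['position'],o['wrist_force'],o['joint_pos'],o['finger_gap'])
for f in ('top',): 
    s=snap(f); p,_=pose(); u,v=proj(s,p)[0].round().astype(int); print(u,v)
    g=cv2.cvtColor(s['color'],cv2.COLOR_BGR2GRAY)[v-6:v+9,u-18:u+8]; print(g)
```

```text
[ 0.4630028   0.24504768 -0.02336589] [-0.61655115  0.23251506 -1.04437248] [ 0.54592703  0.37254925  1.52284211 -0.22452342  1.3895782   0.60843021] -7.68989172606087e-05
153 232
[[ 14  15  17  16  17  15  16  28  38  38  36  36  39  44  37  36  41  40
   34  36  39  36  36  38  46  67]
 [ 14  11  18  15  15  15  16  18  26  35  37  40  42  48  43  44  51  50
   44  44  48  42  42  44  51  67]
 [ 16  13  14  17  15  15  15  16  17  19  20  25  26  27  34  34  36  34
   34  34  34  33  34  38  51  69]
 [ 14  15  15  14  15  16  13  14  21  23  25  27  29  25  31  34  33  32
   30  31  31  32  32  33  46  78]
 [ 15  15  16  16  17  16  15  15  26  41  45  47  46  42  44  45  34  32
   30  31  32  34  31  34  51  97]
 [ 13  16  18  21  17  17  18  20  37  58  58  59  60  59  58  53  36  32
   33  32  33  32  33  34  61 108]
 [ 15  16  18  18  16  16  19  25  37  44  43  48  49  48  48  44  33  32
   32  33  31  32  32  36  61 110]
 [ 15  16  21  20  20  19  20  19  27  35  38  37  38  36  32  33  29  32
   31  33  33  33  32  35  61 110]
 [ 15  15  17  14  16  17  14  17  31  54  62  62  62  60  54  48  35  31
   31  34  33  33  33  35  61 110]
 [ 13  16  14  17  13  16  14  17  27  44  57  58  58  57  58  53  38  33
   31  32  34  32  33  37  64 112]
 [ 15  16  14  14  13  16  15  16  19  22  28  31  32  33  39  39  34  32
   33  34  33  32  32  38  70 121]
 [ 17  13  15  16  16  17  16  15  17  19  17  18  19  21  31  33  30  33
   31  33  32  32  35  42  75 123]
 [ 17  16  15  15  16  16  17  18  19  19  22  26  24  25  30  34  31  33
   31  32  33  39  47  60  89 122]
 [ 16  14  18  17  16  13  16  23  27  28  34  39  38  31  32  32  35  39
   33  32  38  56  71  74  90 123]
 [ 14  20  18  18  17  17  18  28  32  32  36  42  35  33  32  34  59  82
   45  40  55  71  75  78  90 122]]
```

Run:
```python
from h import *
s=snap('scene');t=snap('top')
print('c7 tip scene ray'); 
for z in (.01,.02,.03,.04): print(px(s,[(234.2,262.5),(236,260)],z).round(4).tolist(), px(t,[(163.6,233)],z).round(4).tolist())
# current scene tip
a=s['color'][262:292,205:240]; print(cv2.cvtColor(a,cv2.COLOR_BGR2GRAY))
```

```text
c7 tip scene ray
[[0.4778, 0.2035, 0.01], [0.4804, 0.1943, 0.01]] [[0.4598, 0.2122, 0.01]]
[[0.4696, 0.2129, 0.02], [0.4722, 0.2039, 0.02]] [[0.4595, 0.2104, 0.02]]
[[0.4614, 0.2224, 0.03], [0.464, 0.2134, 0.03]] [[0.4592, 0.2086, 0.03]]
[[0.4533, 0.2318, 0.04], [0.4558, 0.223, 0.04]] [[0.4589, 0.2067, 0.04]]
[[19 20 19 ... 59 61 55]
 [21 21 20 ... 49 50 50]
 [24 25 22 ... 42 48 61]
 ...
 [22 21 20 ... 30 28 26]
 [30 25 22 ... 27 30 28]
 [46 34 25 ... 23 26 28]]
```

Run:
```python
from h import *
s=snap('scene'); t=snap('top')
def asc(s,u0,u1,v0,v1):
    for v in range(v0,v1):
        print(v,''.join('b' if (b>1.15*g and b>r and b>30) else '#' if max(b,g,r)-min(b,g,r)<.22*max(b,g,r)+3 else 'o' if r>1.25*g else '.' for b,g,r in s['color'][v,u0:u1].astype(int)))
p,_=pose(); print(proj(s,p),proj(t,p))
asc(s,195,270,255,300); print(); asc(t,130,185,205,260)
```

```text
[[226.91289448 286.71341221]] [[152.86411266 232.27563082]]
255 .....################################.oooooooooooooooooo..#................
256 .....#################################.oooooooooooooooooo...#..............
257 ......#################################.oooooooooooooooooooo..#............
258 .......#################################..oooooooooooooooooooo.............
259 .......###################################....oooooooooooooooooo...........
260 ........########################..############.oooooooooooooooooo..#.......
261 .........#######################...###########.oooooooooooooooooooo.#......
262 ..........#######################.############oooooooooooooooooooooo.#.....
263 ...........##################################ooooooooooooooooooooooo.#.....
264 ............################################ooooooooooooooooooooooooo.#....
265 ................###########################oooooooooooooooooooooooooo.#....
266 .................#########################ooooooooooooooooooooooooooo.#....
267 .................#########################ooooooooooooooooooooooooooo.#....

[... 5160 characters left out ...]
.........#....#.ooooooooooooooooo#......
249 .##########..................#.ooooooooooooooooo#......
250 ..########...................#.ooooooooooooooooo#......
251 ..#######....................#.ooooooooooooooooo#......
252 ..#######....................#.ooooo..oooooooo.........
253 ....###.......................####.###########.........
254 ....###................................................
255 .....#.................................................
256 .....#.................................................
257 .....#.................................................
258 .....##................................................
259 .....##................................................
```

The two views agree that the real tip sits about 38 mm behind the reported TCP along the tool: near (0.463, 0.259, 0.014) against a reported z of −0.023. So I allow for that offset and push with the real tip about 6–8 mm above the mat.

{"name": "jog_arm", "arguments": {
  "motion": [
    [[0.12,0,0.43],[0,0,0],-1],
    [[-0.92,0,0.25],[0,0,0],-1],
    [[-0.92,0,0.25],[0,0,0],-1],
    [[-0.92,0,0.25],[0,0,0],-1]
  ]
}}

```text
time: 9.02
position: [0.466, 0.2202, -0.0241]
tcp_rot: [0.092, 0.703, 0.7, -0.086]
wrist_force: [-0.4, 11.5, 15.5]
finger_gap: 0.0002
finger_force: 7.5
```

{"name": "jog_arm", "arguments": {
  "motion": [
    [[-0.33,0,-0.07],[0,0,0],-1],
    [[-0.33,0,-0.07],[0,0,0],-1],
    [[-0.4,0,-0.3],[0,0,0],-1]
  ]
}}

```text
time: 9.4
position: [0.4624, 0.207, -0.0211]
tcp_rot: [0.091, 0.703, 0.699, -0.093]
wrist_force: [0.7, 0.6, 0.3]
finger_gap: 0.0003
finger_force: 0.4
```

```bash
cat >> h.py <<'E'
def asc(s,u0,u1,v0,v1,k=1):
    for v in range(v0,v1,k):
        print(v,''.join('b' if (b>1.15*g and b>r and b>30) else '#' if max(b,g,r)-min(b,g,r)<.22*max(b,g,r)+3 else 'o' if r>1.25*g else '.' for b,g,r in s['color'][v,u0:u1].astype(int)))
E
python3 - <<'E'
from h import *
o=manip.get_obs(); print(o['position'],o['wrist_force']); t=snap('top'); print(blank(t)); asc(t,135,185,205,258,3)
E
```

```text
[ 0.46240403  0.2070366  -0.0211406 ] [0.71188952 0.64230236 0.34530939]
((164, 211, 19, 43), [[0.5125, 0.2093], [0.4083, 0.1637]])
205 ........#####.....................................
208 ......############................................
211 ......##############.........#................#...
214 ...##################.......#.oooooooooooooooo....
217 #######################.....#.ooooooooooooooooo#..
220 ########################....#.ooooooooooooooooo#..
223 #######################.....#.ooooooooooooooooo#..
226 ##..###################.....#.ooooooooooooooooo#..
229 #.#...#######################oooooooooooooooooo#..
232 ......#######################oooooooooooooooooo#..
235 ........#####################.ooooooooooooooooo...
238 ........#.###################.ooooooooooooooooo...
241 .#........#############.......ooooooooooooooooo...
244 ............############....#.ooooooooooooooooo...
247 ..#...........#########.....#.ooooooooooooooooo.#.
250 ..............#######.......#.ooooooooooooooooo.#.
253 .#..............###..........#.ooooooooo....##.#..
256 .................#................................
```

Run:
```python
from h import *
s=snap('scene'); asc(s,205,270,240,286)
```

```text
240 ....####################################.........................
241 .....###################################.........................
242 ......##################################.........................
243 .......##################################........................
244 .......##################################........................
245 ......####################################.......................
246 ....##..###################################......................
247 ...#.....####################################....................
248 .##......########################################................
249 #.........#########################..#############...............
250 ...........########################oo.#############..............
251 ...........########################oo.#############..............
252 ............#######################oo.###########oo..#...........
253 .............######################oo.##########ooooo..#.........
254 ..............###o.################..##########oooooooo..#.......
255 ...............#.ooo#########################.
[... 1419 characters left out ...]

276 ...................................................#.............
277 .................................................................
278 .................................................................
279 .............................#...................................
280 ............................#..####..............................
281 ...........................#........#............................
282 ............................#.........#..........................
283 .............................#........#..........................
284 ..............................##..#...#..........................
285 ....................................##...........................
```

{"name": "jog_arm", "arguments": {
  "motion": [
    [[-0.32,0,-0.4],[0,0,0],-1],
    [[-0.39,0,-0.31],[0,0,0],-1],
    [[-0.45,0,-0.2],[0,0,0],-1]
  ]
}}

```text
time: 9.88
position: [0.4628, 0.1983, -0.0088]
tcp_rot: [0.091, 0.703, 0.699, -0.092]
wrist_force: [0.3, -0.0, -0.3]
finger_gap: 0.0
finger_force: 0.0
```

Run:
```python
from h import *
o=manip.get_obs(); print(o['position'],o['wrist_force']); t=snap('top'); print(blank(t)); asc(t,135,185,226,240,3)
s=snap('scene'); asc(s,215,275,245,285)
```

```text
[ 0.46282052  0.19829381 -0.0087897 ] [ 0.25942163 -0.03034171 -0.32894958]
((168, 211, 18, 43), [[0.5123, 0.1996], [0.4082, 0.1565]])
226 ....##.###################......#.oooooooooooooooo
229 #####...#########################.oooooooooooooooo
232 #........########################ooooooooooooooooo
235 ..#......#..#####################.oooooooooooooooo
238 .............################.....ooooo.oooooooooo
245 .....######################...#############.................
246 .....######################.o.############..................
247 ......####.#################..###########...................
248 .......##.oo.############################...................
249 ........#.ooo########################.oo...#................
250 ........#.ooo#######################ooooooo..#..............
251 ..........ooo######################oooooooooo...#...........
252 ........#.ooobb###################oooooooooooooo..#.........
253 ..........ooo###################.oooooooooooooooooo.#.......
254 ........#.ooooo.###############ooooooooooooooooooooo..#.....
255 .........#.oooo.##############oooooo
[... 1209 characters left out ...]
..................................................
275 ............................................................
276 ............................................................
277 ............................................................
278 ............................................................
279 ...................#........................................
280 ..................#...####..................................
281 .................#........#.................................
282 ..................#.........#...............................
283 ..................##........#...............................
284 .....................#####.................................#
```

The stripe band is now fully in view, so it's rolling. I'll give a little more push, then back away.

{"name": "jog_arm", "arguments": {
  "motion": [
    [[-0.5,0,0],[0,0,0],-1],
    [[-0.5,0,0],[0,0,0],-1],
    [[0,0,0],[0,0,0],-1]
  ]
}}

```text
time: 10.35
position: [0.4627, 0.1885, -0.0064]
tcp_rot: [0.091, 0.703, 0.699, -0.092]
wrist_force: [-0.2, -0.6, 0.3]
finger_gap: -0.0003
finger_force: 0.0
```

{"name": "jog_arm", "arguments": {
  "motion": [
    [[2.0,0,-0.5],[0,0,0],-1],
    [[1.5,0,-0.4],[0,0,0],-1],
    [[0,0,0],[0,0,0],-1]
  ]
}}

```text
time: 10.72
position: [0.4629, 0.2266, -0.0069]
tcp_rot: [0.091, 0.702, 0.7, -0.092]
wrist_force: [0.0, -0.2, 0.5]
finger_gap: 0.0003
finger_force: 0.0
```

Run:
```python
from h import *
o=manip.get_obs(); print(o['position'],o['wrist_force']); t=snap('top'); print(blank(t)); asc(t,135,210,205,258,2)
s=snap('scene'); asc(s,215,275,240,280)
```

```text
[ 0.46285007  0.22664557 -0.00691196] [ 0.01588247 -0.16812534  0.46136795]
((173, 211, 18, 43), [[0.5121, 0.1875], [0.4079, 0.1446]])
205 ######.....................................................................
207 #######....................................................................
209 ########....................................#..#...........................
211 ##########...........................#................#....................
213 ###########.........................#.oooooo.....ooooo.#...................
215 ############........................##b#oooo......oooo.#...................
217 #############.......................##bboooo......oooo.#...................
219 ##############......................##bbooooo.....oooo.#...................
221 ###############......................#bboooooo....ooooo#...................
223 ##############.......................#bboooooooo..ooooo#...................
225 #############........................#bbooooooooo.ooooo#...................
227 #################....................#bbooooooooooooooo#...................
229 #
[... 3094 characters left out ...]
#########......................#..oooooooooo.#....
270 .........##########........................#..ooooooo.#.....
271 .........#########...........................#..oooo.#......
272 ...........#######.............................#...##.......
273 .............####...........................................
274 ............................................................
275 ............................................................
276 ............................................................
277 ............................................................
278 ............................................................
279 ...................##.......................................
```

The blank came to rest one flat over, with the stripe now on the upper +y flat and the centre at y≈0.164. Now the second roll.

{"name": "jog_arm", "arguments": {
  "motion": [
    [[0.39,0,1.45],[0,0,0],-1],
    [[-1.0,0,0.26],[0,0,0],-1],
    [[-1.0,0,0.26],[0,0,0],-1],
    [[-1.0,0,0.26],[0,0,0],-1],
    [[-0.9,0,0.24],[0,0,0],-1]
  ]
}}

```text
time: 11.45
position: [0.4627, 0.1839, -0.0216]
tcp_rot: [0.091, 0.703, 0.699, -0.092]
wrist_force: [0.5, 0.3, 1.1]
finger_gap: -0.0002
finger_force: 0.4
```

{"name": "jog_arm", "arguments": {
  "motion": [
    [[-0.4,0,0.1],[0,0,0],-1],
    [[-0.39,0,-0.31],[0,0,0],-1],
    [[-0.39,0,-0.31],[0,0,0],-1],
    [[-0.4,0,-0.3],[0,0,0],-1]
  ]
}}

```text
time: 11.95
position: [0.4627, 0.1716, -0.0093]
tcp_rot: [0.091, 0.703, 0.699, -0.092]
wrist_force: [-0.4, 0.7, 0.7]
finger_gap: 0.0001
finger_force: 0.0
```

Run:
```python
from h import *
o=manip.get_obs(); print(o['position'],o['wrist_force']); t=snap('top'); asc(t,135,210,205,258,3)
s=snap('scene'); asc(s,215,285,235,275)
```

```text
[ 0.46269193  0.17155425 -0.00926563] [-0.37579541  0.69034319  0.71496666]
205 .....................##########............................................
208 ....................#############..........................................
211 .....................#############..........#....ooooooooooo.#.............
214 .................###################.......#.obbb#ooooooooooo#.............
217 ................#####################......#.obbb#ooooooooooo#.............
220 #................######################....#.obbb#ooooooooooo#.............
223 .##...............###################......#.obbb#ooooooooooo..............
226 ....###............#..#################....#.obbb#ooooooooooo..............
229 ........###.#...####..######################.obbb#ooooooooooo.#............
232 ...............#........####################oobbbbooooooooooo.#............
235 .........................###################.obbb#ooooooooooo..............
238 ..........................#############......obbbbooooooooooo.#............
241 ...........................##########.........bbbboooooooooo
[... 2715 characters left out ...]
.#..ooooooooo.#..........
266 ................................................#..oooo...#...........
267 ..................................................##...#..............
268 ....................................................#.................
269 ......................................................................
270 ......................................................................
271 ......................................................................
272 ......................................................................
273 ......................................................................
274 ......................................................................
```

Part-way over. I'll keep pushing slightly upward, then back off.

{"name": "jog_arm", "arguments": {
  "motion": [
    [[-0.45,0,-0.15],[0,0,0],-1],
    [[-0.5,0,0],[0,0,0],-1],
    [[-0.5,0,0],[0,0,0],-1],
    [[0,0,0],[0,0,0],-1]
  ]
}}

```text
time: 12.55
position: [0.4626, 0.1576, -0.0044]
tcp_rot: [0.091, 0.703, 0.699, -0.092]
wrist_force: [0.4, 0.4, -0.0]
finger_gap: -0.0
finger_force: 0.0
```

{"name": "jog_arm", "arguments": {
  "motion": [
    [[2.0,0,-0.5],[0,0,0],-1],
    [[2.0,0,-0.5],[0,0,0],-1],
    [[0,0,0],[0,0,0],-1]
  ]
}}

```text
time: 12.92
position: [0.4627, 0.2013, -0.0052]
tcp_rot: [0.091, 0.702, 0.7, -0.092]
wrist_force: [0.4, 0.2, 0.0]
finger_gap: -0.0
finger_force: 0.0
```

Run:
```python
from h import *
o=manip.get_obs(); print(o['position'],o['wrist_force']); t=snap('top'); asc(t,135,210,205,258,2)
s=snap('scene'); asc(s,215,290,230,270)
```

```text
[ 0.46270276  0.20126141 -0.00521973] [0.38033505 0.24441993 0.02404758]
205 .......##########..........................................................
207 ......#############........................................................
209 .......#############..................................#####................
211 .......##############............................#............ooo..#.......
213 #....#################............................oooo.#bbb#..ooooo#.......
215 #######################...........................ooooobbbbb..ooooo#.......
217 ########################..........................ooooobbbbb..ooooo........
219 .########################.........................ooooobbbbb..ooooo........
221 .########################.........................ooooobbbbb..ooooo........
223 ..#######################........................#ooooobbbbb...oooo.#......
225 ..##.###################.........................#ooooobbbbb..ooooo........
227 .###.#########################....................ooooobbbbb..ooooo.#......
229 ###...###########################...............#.ooooo#bbbbooo
[... 3632 characters left out ...]
.#############.................#..oooooooooooooo............
262 ................############....................##.ooooooooooo..#..........
263 ................##########........................#..oooooooo..............
264 .................#########..........................#...oooo.#.............
265 ...................#######............................#..oo.#..............
266 ....................#####...............................##.#...............
267 .....................###...................................................
268 ...........................................................................
269 ...........................................................................
```

The blank now rests with the stripe on top (top view columns 190–194 of a 185–202 silhouette). Next is the bracket. I'll turn the tool so its slim side faces the push direction.

Run:
```python
from h import *
t=snap('top'); asc(t,228,268,228,262)
print(px(t,[(235.7,237.5),(258.2,233.2)],.073).round(4).tolist(), px(t,[(239,256),(259.7,253.7)],.011).round(4).tolist())
T=tool(8.5,0); plan(((.463,.22,.11),T,3),((.38,.01,.12),T,6),((.385,.007,.075),T,1))
```

```text
228 ........................................
229 ........................................
230 ........................................
231 ........................................
232 ........................................
233 ........................######..........
234 .................###############........
235 ..............#################.........
236 .........######################.........
237 .......########################.........
238 .......########################.........
239 .......########################.........
240 .......########################.........
241 ........#######################.........
242 ........#######################.........
243 ........#######################.........
244 .........#######################........
245 .........#######################........
246 .........#######################........
247 .........#######################........
248 .........#######################........
249 .........#######################........
250 ..........#######################.......
251 ..........#######################.......
252 ..........######
[... 224 characters left out ...]
.........................
258 ........................................
259 ........................................
260 ........................................
261 ........................................
[[0.4442, 0.0351, 0.073], [0.453, -0.0168, 0.073]] [[0.4006, 0.0299, 0.011], [0.4051, -0.0203, 0.011]]
[-0.32, 0.01, -3.89] [0.061, 0.072, 0.469]
[-0.07, -0.14, -3.9] [0.061, 0.072, 0.469]
[0.09, -0.39, -3.89] [0.061, 0.072, 0.469]
[-1.89, 3.26, -0.17] [-0.0, 0.0, 0.0]
[-1.89, 3.26, -0.17] [-0.0, 0.0, 0.0]
[-1.89, 3.26, -0.17] [-0.0, 0.0, 0.0]
[-1.89, 3.26, -0.17] [-0.0, 0.0, 0.0]
[-1.89, 3.26, -0.17] [-0.0, 0.0, 0.0]
[-1.89, 3.26, -0.17] [-0.0, 0.0, 0.0]
[0.45, 0.37, 4.5] [0.0, 0.0, -0.0]
```

Run:
```python
from h import *
plan(((.463,.205,.10),tool(90,0),3),((.392,.009,.11),tool(8.5,0),8),((.392,.009,.024),tool(8.5,0),4))
```

```text
[-0.72, 0.01, -3.44] [-0.0, 0.087, -0.002]
[-0.42, 0.01, -3.49] [-0.0, 0.087, -0.002]
[-0.12, 0.01, -3.51] [-0.0, 0.087, -0.002]
[-2.45, -0.89, -0.13] [-0.0, -0.0, 0.178]
[-2.57, -0.44, -0.13] [-0.0, -0.0, 0.178]
[-2.61, 0.02, -0.12] [-0.0, -0.0, 0.178]
[-2.56, 0.48, -0.12] [-0.0, -0.0, 0.178]
[-2.44, 0.93, -0.12] [-0.0, -0.0, 0.178]
[-2.23, 1.34, -0.12] [-0.0, -0.0, 0.178]
[-1.96, 1.72, -0.12] [-0.0, -0.0, 0.178]
[-1.63, 2.04, -0.12] [-0.0, -0.0, 0.178]
[-0.0, -0.0, 2.15] [0.0, 0.0, -0.0]
[-0.0, -0.0, 2.15] [0.0, 0.0, -0.0]
[-0.0, -0.0, 2.15] [0.0, 0.0, -0.0]
[-0.0, -0.0, 2.15] [0.0, 0.0, -0.0]
```

{"name": "jog_arm", "arguments": {
  "motion": [
    [[-0.7,0,-3.4],[0,0.087,0],-1],
    [[-0.4,0,-3.5],[0,0.087,0],-1],
    [[-0.1,0,-3.5],[0,0.087,0],-1],
    [[-2.45,-0.9,0],[0,0,0.178],-1],
    [[-2.6,-0.4,0],[0,0,0.178],-1]
  ]
}}

```text
time: 13.7
position: [0.4449, 0.1549, 0.1001]
tcp_rot: [-0.0, 0.825, 0.566, 0.001]
wrist_force: [-0.7, 0.0, 0.3]
finger_gap: -0.0
finger_force: 0.0
```

{"name": "jog_arm", "arguments": {
  "motion": [
    [[-2.6,0,0],[0,0,0.178],-1],
    [[-2.6,0.5,0],[0,0,0.178],-1],
    [[-2.4,0.9,0],[0,0,0.178],-1],
    [[-2.2,1.3,0],[0,0,0.178],-1],
    [[-2.0,1.7,0],[0,0,0.178],-1]
  ]
}}

```text
time: 14.32
position: [0.3986, 0.0334, 0.0995]
tcp_rot: [-0.0, 0.988, 0.156, 0.0]
wrist_force: [0.2, -0.3, -0.2]
finger_gap: -0.0005
finger_force: 0.0
```

{"name": "jog_arm", "arguments": {
  "motion": [
    [[-1.6,2.0,0],[0,0,0.178],-1],
    [[0,0,2.0],[0,0,0],-1],
    [[0,0,2.0],[0,0,0],-1],
    [[0,0,0],[0,0,0],-1]
  ]
}}

```text
time: 14.82
position: [0.389, 0.0102, 0.0583]
tcp_rot: [-0.001, 0.998, 0.07, -0.002]
wrist_force: [0.2, -0.1, 0.1]
finger_gap: 0.0001
finger_force: 0.0
```

Run:
```python
from h import *
o=manip.get_obs(); print(o['position'],o['wrist_force'],pose()[1].as_matrix().round(2).tolist())
s=snap('scene','s5.png'); a=s['color'][195:315,170:360]
cv2.imwrite('pics/c8.png',cv2.resize(a,(760,480),interpolation=cv2.INTER_CUBIC))
p=o['position']; print((proj(s,[p,p+[0,0,.034]])-[170,195])*4)
```

```text
[0.38898122 0.01021856 0.0582894 ] [ 0.18168109 -0.06607673  0.13107081] [[0.99, 0.14, -0.0], [0.14, -0.99, 0.0], [-0.0, -0.0, -1.0]]
[[589.25798169 103.89029859]
 [594.01496342  54.46529562]]
```

View pics/c8.png

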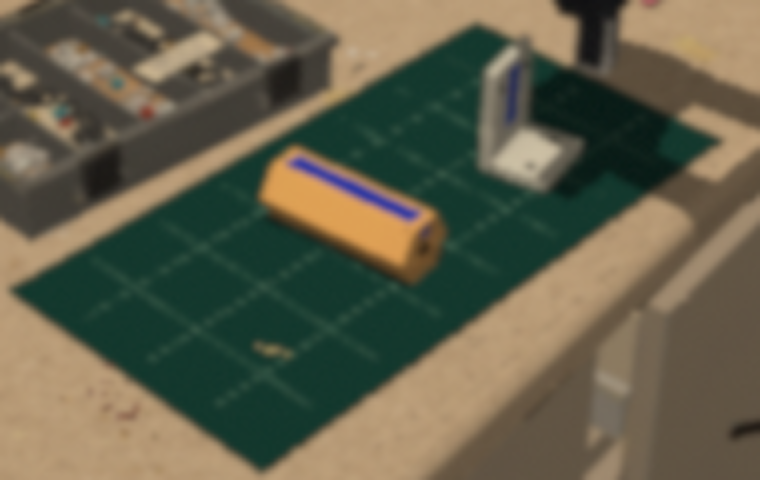

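The blank rests with the stripe up, clear from about (290,160) to (420,215). The fingertip is at about (595,72), above the bracket's short-leg side. I'll descend and push.

{"name": "jog_arm", "arguments": {
  "motion": [
    [[0,0,1.4],[0,0,0],-1],
    [[0,0,1.4],[0,0,0],-1],
    [[1.4,0,0],[0,0,0],-1],
    [[1.2,0,0],[0,0,0],-1],
    [[0.8,0,0],[0,0,0],-1]
  ]
}}

```text
time: 15.5
position: [0.4245, 0.0154, 0.0313]
tcp_rot: [-0.0, 0.998, 0.07, -0.0]
wrist_force: [0.1, 0.4, 1.1]
finger_gap: 0.0
finger_force: 0.0
```

{"name": "jog_arm", "arguments": {
  "motion": [
    [[0.6,0,0],[0,0,0],-1],
    [[0.6,0,0],[0,0,0],-1],
    [[0.6,0,0],[0,0,0],-1]
  ]
}}

```text
time: 15.88
position: [0.442, 0.0178, 0.0315]
tcp_rot: [-0.0, 0.998, 0.07, 0.0]
wrist_force: [0.6, 0.3, 0.1]
finger_gap: 0.0001
finger_force: 0.1
```

Run:
```python
from h import *
o=manip.get_obs(); print(o['position'],o['wrist_force'])
s=snap('scene'); asc(s,280,335,190,246)
```

```text
[0.44200753 0.01784809 0.03151429] [0.58537627 0.2657108  0.11011116]
190 ....########################...........................
191 ....########################........................o..
192 ....#######################.......................ooooo
193 ....#######################.......................ooooo
194 .....####################........................oooooo
195 .....###################..........................ooooo
196 ......##################..........................oooo.
197 .......#################...............................
198 .......#################...............................
199 ........###############................................
200 ........###############................................
201 .......################................................
202 ......##...############................................
203 ....##......###########................................
204 ...##........##########................................
205 .##.........###########................................
206 #..........#############...............................
207 ......
[... 1629 characters left out ...]
##################......................
235 ........########################.......................
236 ........#######################........................
237 .........#####################.........................
238 ...........##################..........................
239 ................############...........................
240 .....................######............................
241 .....................................................##
242 ....................................................##.
243 ...................................................##..
244 .................................................##....
245 ................................................#......
```

{"name": "jog_arm", "arguments": {
  "motion": [
    [[0.6,0,0],[0,0,0],-1],
    [[0.6,0,0],[0,0,0],-1],
    [[0.6,0,0],[0,0,0],-1]
  ]
}}

```text
time: 16.3
position: [0.46, 0.0204, 0.0315]
tcp_rot: [-0.0, 0.998, 0.07, 0.0]
wrist_force: [-0.2, 0.4, -0.3]
finger_gap: -0.0001
finger_force: 0.0
```

Run:
```python
from h import *
o=manip.get_obs(); print(o['position'],o['wrist_force'])
s=snap('scene'); asc(s,275,330,196,246,2)
```

```text
[0.45998102 0.02039237 0.03154304] [-0.20797819  0.35225955 -0.33164424]
196 .....#################.................................
198 .......##############..................................
200 ...........##########..................................
202 ...........##########..................................
204 ........###############................................
206 ....##...##############.###............................
208 .##....###############......###........................
210 ....##################..........###....................
212 ...####################.............###................
214 ....##########bb#######...................###..........
216 .....#########bbbb######......................###......
218 ......#########bbb#######.........................###..
220 ......##########bbb######............................##
222 .......#########bbbb######.....#######.................
224 ........################################...............
226 .........##############################................
228 .........#############################.................
230 ..........###########################..................
232 ...........########################....................
234 ............######################.....................
236 .............##################........................
238 .......................................................
240 .......................................................
242 .......................................................
244 ......................................................#
```

The bracket is tilting: its top has shifted toward +x and the short leg is lifting. I'll continue.

{"name": "jog_arm", "arguments": {
  "motion": [
    [[0.6,0,0],[0,0,0],-1],
    [[0.6,0,0],[0,0,0],-1],
    [[0.6,0,0],[0,0,0],-1],
    [[0,0,0],[0,0,0],-1]
  ]
}}

```text
time: 16.85
position: [0.4777, 0.0229, 0.0315]
tcp_rot: [-0.0, 0.998, 0.07, 0.0]
wrist_force: [-0.4, -0.0, 0.0]
finger_gap: 0.0001
finger_force: 0.0
```

Run:
```python
from h import *
o=manip.get_obs(); print(o['position'],o['wrist_force'])
s=snap('scene'); asc(s,265,330,196,246,2)
```

```text
[0.47769634 0.02288498 0.03150907] [-0.398451   -0.04154212  0.04266449]
196 ..........##############.........................................
198 ...............#########.........................................
200 ...............##########........................................
202 ...............##############....................................
204 ...............###########....###................................
206 ..............###########.........###............................
208 ............#############.............###........................
210 ........##...###########.......###........###....................
212 .....##.........#######.....########............###..............
214 .##.......................##########................###..........
216 .......######...........############....................###......
218 ....###############..##############.........................##...
220 ...#####bb#########################............................##
222 .#####bbbbbbbbb####################..............................
224 ##########bbbbbbbbbb###############..............................
226 ################bbbbb##############..............................
228 ##################################...............................
230 ...#############################.................................
232 ........######################...................................
234 .............###############.....................................
236 ...................#######.......................................
238 .................................................................
240 #................................................................
242 o................................................................
244 bb#ooo...#......................................................#
```

It has fallen onto the long leg, stripe up. I'll lift clear and check.

{"name": "jog_arm", "arguments": {
  "motion": [
    [[0,0,-3],[0,0,0],-1],
    [[0,0,-5],[0,0,0],-1],
    [[0,-4,-4],[0,0,0],-1],
    [[-4,5,0],[0,0,0],-1],
    [[-2,6,0],[0,0,0],-1]
  ]
}}

```text
time: 17.52
position: [0.4279, -0.0524, 0.1521]
tcp_rot: [-0.0, 0.997, 0.073, 0.001]
wrist_force: [0.8, -0.9, 0.0]
finger_gap: -0.0003
finger_force: 0.0
```

{"name": "jog_arm", "arguments": {
  "motion": [
    [[-2,6,0],[0,0,0],-1],
    [[-2,6,0],[0,0,0],-1],
    [[-2,6,0],[0,0,0],-1],
    [[0,0,0],[0,0,0],-1],
    [[0,0,0],[0,0,0],-1]
  ]
}}

```text
time: 18.15
position: [0.3948, -0.237, 0.1511]
tcp_rot: [-0.001, 0.998, 0.07, -0.0]
wrist_force: [-0.8, -0.4, -0.3]
finger_gap: 0.0001
finger_force: 0.0
```

Run:
```python
from h import *
o=manip.get_obs(); print(o['position'],o['wrist_force'])
t=snap('top'); asc(t,170,300,186,280,3)
b=cv2.imread('pics/top0.png').astype(int); d=np.abs(t['color'].astype(int)-b).max(2)
for n,(u,v) in dict(jar=(308,144),grip=(330,184),marker=(357,226)).items(): print(n,d[v-10:v+10,u-20:u+20].mean().round(1))
```

```text
[ 0.3947911  -0.23699187  0.15110268] [-0.8188281  -0.38689808 -0.26026231]
186 ............................................############################..........................................................
189 .........#############...........................####.............................................................................
192 ..................................................#################...............................................................
195 ...........................................................######################.................###############.................
198 ............................................................######################........................................#.......
201 ................................................................#############.#####.......................................#.......
204 .....................................................................###########.........................................##.......
207 ................................................................###########
[... 2624 characters left out ...]
 ......................................................................................................................#...........
270 ......###############.................................................................................................#...........
273 ..................................................###############.....................................................#...........
276 ...............................................................................................###############.......#............
279 ..................................................................................................................................
jar 3.6
grip 3.4
marker 22.8
```

Both stripes are up and both parts are on the mat. The jar and foam grip are unchanged; the marker's patch reads different only because the gripper is hovering above it. Handing in.

```bash
python3 -c "
from cell import manip
print(manip.finish_job())"
```

```text
the job is handed in; nothing more can be done
None
```

I handed the job in at about 18 s: the blank was rolled two flats toward −y so its striped flat is on top, then the bracket was tipped onto its long leg with its stripe up, both still on the mat; the jar and foam grip looked unchanged, but the marker was hidden under the gripper at the last look; the blank also slid about 10 mm on each roll, and one approach dragged the fingertip on the mat at about 20 N because the real tip sits roughly 25–38 mm short of the reported TCP.

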